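# Put the pasta cutters back in their trays

## Task

The filled-pasta batch is cut, so sort the tools that lie about the bench back where each kind is kept: both steel ring cutters in the round tin, both wooden-handled ravioli stamps in the square steel tray, and the pastry wheel lying flat and lengthwise in the long wooden tray. Rings and stamps stand upright on the floor of their own tray just as they stand on the bench; set everything down gently, do not drop it, and leave the flour shaker and the drinking glass standing where they are.

Things in the scene. Friction and masses are not known exactly. Their poses are not given: they have to be found in the camera images.
- big_ring: Larger plain steel ring cutter: an upright open tube, 62 mm outside diameter, 45 mm high, 2 mm wall, rolled top rim, open at both ends, 0.06 kg. Origin: centre of its underside. z axis up along the tube. Can be gripped across the outside.
- small_ring: Smaller plain steel ring cutter: as the larger, 48 mm outside diameter, 45 mm high, 2 mm wall, 0.06 kg. Origin: centre of its underside. z axis up.
- round_stamp: Round ravioli stamp: round scalloped head 61 mm in diameter. Origin: centre of its underside. Height 78 mm: an 18 mm high aluminium head, a low brass collar up to z = 22 mm, then an upright turned beech handle on the centre line, 31 mm in diameter at its widest (z = 42 to 64 mm above the underside), narrower below and rounded at the top. About 0.15 kg. Stands upright on its head, z axis up. Lift it by the handle.
- square_stamp: Square ravioli stamp: square scalloped head 57 mm wide, sides along its x and y axes. Origin: centre of its underside. Height 78 mm: an 18 mm high aluminium head, a low brass collar up to z = 22 mm, then an upright turned beech handle on the centre line, 31 mm in diameter at its widest (z = 42 to 64 mm above the underside), narrower below and rounded at the top. About 0.15 kg. Stands upright on its head, z axis up. Lift it by the handle.
- pastry_wheel: Fluted pastry wheel lying flat on the bench, 152 mm long along its x axis: flat-sided beech handle 26 mm wide (y), 22 mm high (z = 0 to 22 mm), from x = -76 to +19 mm; then a steel fork and, centred at x = +56 mm, a horizontal brass wheel 40 mm in diameter and about 5 mm thick at mid-height. 0.09 kg. Origin: on the underside level, mid-length; the wheel points to +x, z axis up. Grip it across the handle, at about x = -25 mm, near its centre of mass.
- round_tin: Low round aluminium tin, open above, fixed to the bench: 166 mm outside diameter, 160 mm inside, rim about 27 mm above the bench, floor 3 mm thick. Place of the two ring cutters. Origin: centre of its underside; z up.
- square_tray: Square stainless tray, open above, fixed to the bench: 164 x 164 mm outside, 158 mm inside, rim about 22 mm above the bench, floor 3 mm thick. Place of the two ravioli stamps. Origin: centre of its underside; x and y along its sides, z up.
- long_tray: Long wooden tray, open above, fixed to the bench: 220 mm long (its x axis) by 110 mm wide (y) outside, 210 x 100 mm inside, rim 14 mm above the bench, floor 5 mm thick. Place of the pastry wheel (either end first). Origin: centre of its underside; z up.
- shaker: Bystander, to be left alone: steel flour shaker with perforated top, 63 mm in diameter, 86 mm high. Origin: centre of its underside. 
- glass: Bystander, to be left alone: clear drinking glass, 64 mm in diameter, 85 mm high. Origin: centre of its underside. 
Not all that is in view belongs to the job. What is shaped like the round_stamp but orange or red is not meant.

How it is judged:
By the outcome, as a careful person would: the job done as asked, in the order asked, and still so for the second after the job is handed in, with the robot touching nothing.
It also fails if it takes over 139 s, if anything falls off the work surface, if the arm or the gripper's body presses on something with over 40 N, if the wrist force passes 120 N, or if a joint passes its speed limit or range.

## Robot

A 6-joint arm with a two-finger parallel gripper is mounted at the origin on the work surface. World frame = base frame: x ahead of the robot, y to its left, z up, the work surface at z = 0. Lengths are in m, angles in rad, forces in N, time in s.
With the tool pointing down it reaches from about 0.4 to 0.825 m from the base axis. Payload 7 kg.
Tool frame: the origin (TCP) lies midway between the tips of the shut fingers; the grasp point (between the pads) lies arm.hold_point_z behind it (arm.hold_point_z is the distance from the TCP to the grasp point, in m); z points along the fingers, y is the line along which they close (so a half turn about z gives the same grasp; the last joint's range is limited). The gripper opens to 88 mm and grips with 3 to 60 N. Pads are 19 mm wide; open, the fingers measure 130 mm over their backs; the gripper's body (78 mm by 193 mm) begins 47 mm behind the grasp point.
Start: joints at [1.535, 0.359, 0.012, 0, -1.224, -0.288], TCP at [0.215, 0.64, 0.227] pointing down, gripper open.
Joint ranges: [-3.07, 3.07], [-1.43, 2.12], [-1.02, 1.25], [-3.03, 1.67], [-3.05, -0], [-3.03, 3.03]. Speed limits (rad/s): [2.39, 2.39, 3.01, 3.14, 3.14, 3.14].

## Interface

Orientations are given as [roll, pitch, yaw] about the fixed x, y, z axes, in that order (R = Rz(yaw) Ry(pitch) Rx(roll)).
In Python, from station import arm gives the robot as it stands.
- The arm moves only by the shell command python3 -m crank 'ROWS' [OPENING] [FORCE]. ROWS is JSON, a list that holds one entry, the list of rows, each a list of 4 numbers: the shift along the tool's x, y, z in units of 25 mm (1.0 is 25 mm), then the turn about the tool's z in units of 5 degrees (1.0 is 5 degrees). A call has 1 to 12 rows; each row is the pose to reach, as a shift and turn from the pose commanded when the call began, along the tool's axes at that moment; what a row does not reach only later rows make up. A row lasts 1/8 s, in which the tool goes at most 62.5 mm and 10.7 degrees, less where a joint would pass 70% of its speed; a pose out of reach is approached as far as the arm can. A call with a gripper value outside its range is refused whole. OPENING is the closure, from 0 (fully open) to 1 (shut), set as the call begins (- or left out, the last holds). The fingers move at their own pace and stop on an object; FORCE is the grip in N (left out, the last holds). Time passes only in rows, so rows that repeat a pose let the fingers close. It gives the time, the measured TCP pose, the force, the opening and the grip force at its end, in the units of the state.
- arm.get_state(): the state, without advancing time (a new reading comes with each control period).
- arm.grab_frame(name): name is "side" or "top" or "wrist"; returns (picture, depth): 400x640x3 uint8, red, green, blue; 400x640 float32, m along the optical axis (not along the pixel's ray), 0 where there is no reading.
- arm.get_calibration(name): a dict with "mtx" (3x3 intrinsics, pixels), "k1" (the pictures are not rectified: a ray, as slopes to the right and down, at radius r is drawn at 1 + k1 r^2 times it, then the intrinsics apply), "R" (3x3) and "t" (3): a world point X has camera coordinates R X + t; the wrist camera has in their place "mount" (4x4, takes a point from camera to tool coordinates, whose origin is the TCP and whose axes are the flange's). Camera axes: x right, y down, z forward; pixel columns grow to the right and rows downward; lengths in m; the calibration is good to about 2 mm. A picture is of the moment at which its call begins: read the wrist's pose just before it. get_calibration takes no time and is no camera call.
- arm.job_done(): hands the job in; it is judged then, once.
Trained networks look in the newest picture that a camera, given by its name, has taken for a name from the list of things; names that differ only in an ending like _2 or _b are one class to them, and where a whole thing is asked for, a point or a joint stands for the part that bears it (a point fixed in the world has none). Each returns a list of dicts, best first, with "score" (0 to 1); they miss things now and then, are a little off and sometimes report something else, mostly with a low value. They report only what shows in the picture. A call takes as long as a camera call. They do not tell look-alikes from the thing itself.
- arm.recognise(thing, camera): "extent" ([left, top, width, height] in pixels, round what is visible of it).
- arm.trace(thing, camera): "mask" (400x640 bool, what is visible of it) and "extent" ([left, top, width, height] in pixels, round what is visible of it).
The state is a dict: "t": time; "q": joint angles; "qd": joint speeds; "joint_efforts": joint torques, N m; "eef_pos": TCP position; "ee_rot": TCP orientation; "force": force on the tool from outside, world axes, zero at the start; "moment": the same for the moment, N m; "width": finger opening in m; "gripper_force": force on a finger pad.
Only numpy, scipy, OpenCV 4.12 (cv2) and the standard library are available. Lean on these libraries where they do the work, as an engineer would, in place of code of your own. Each camera call takes 0.05 s, during which the arm holds its last target. There are 200 camera calls.

## Working session

There is one attempt and no reset: what is moved stays moved. The work goes in short steps, Python scripts to look and compute and a shell command to move; the robot and the scene stay as the last step left them, time stands still between calls to the robot, and variables do not carry over. Pictures are saved under pics/ and viewed, at most 14 in all, crops included, and the job is handed in when it is done.

```bash
ls; mkdir -p pics; python3 - <<'E'
from station import arm
import cv2
s=arm.get_state();print({k:s[k] for k in('t','q','eef_pos','ee_rot','width')},arm.hold_point_z)
for n in('top','side'):
    p,d=arm.grab_frame(n);cv2.imwrite(f'pics/{n}0.png',p[:,:,::-1])
    c=arm.get_calibration(n);print(n,c)
print(arm.get_calibration('wrist'))
E
```

```text
pics
{'t': 0.0, 'q': array([ 1.53508292e+00,  3.59406689e-01,  1.10484864e-02, -3.49895762e-04,
       -1.22407505e+00, -2.88087281e-01]), 'eef_pos': array([0.21464453, 0.63944965, 0.2256054 ]), 'ee_rot': array([ 3.13992973e+00, -1.49760771e-04, -3.23919735e-01]), 'width': 0.08740541704151229} 0.0188
top {'mtx': array([[407.66873837,   0.        , 322.55611492],
       [  0.        , 407.66873837, 196.479768  ],
       [  0.        ,   0.        ,   1.        ]]), 'k1': 0.015705905193590206, 'R': array([[-0.00846294, -0.99982872, -0.01645927],
       [-0.99442016,  0.01014573, -0.10500289],
       [ 0.1051519 ,  0.01547879, -0.9943357 ]]), 't': array([0.0192686 , 0.44977254, 1.30389135])}
side {'mtx': array([[518.6486272 ,   0.        , 320.24313513],
       [  0.        , 518.6486272 , 199.44357864],
       [  0.        ,   0.        ,   1.        ]]), 'k1': -0.060893999862728, 'R': array([[ 0.70657055, -0.70755097,  0.01138771],
       [-0.52460371, -0.53454125, -0.66261346],
       [ 0.47492   ,  0.46220912, -0.74887497]]), 't': array([-0.33265788,  0.2568704 ,  1.47892977])}
{'mtx': array([[323.88816722,   0.        , 322.53673301],
       [  0.        , 323.88816722, 198.02719446],
       [  0.        ,   0.        ,   1.        ]]), 'k1': -0.0235869668926074, 'mount': array([[ 3.54615428e-04, -9.55748963e-01, -2.94183266e-01,
         8.01239713e-02],
       [ 9.99999814e-01,  4.85197022e-04, -3.70895293e-04,
        -3.49607958e-04],
       [ 4.97219636e-04, -2.94183079e-01,  9.55748957e-01,
        -1.58115110e-01],
       [ 0.00000000e+00,  0.00000000e+00,  0.00000000e+00,
         1.00000000e+00]])}
```

View pics/top0.png

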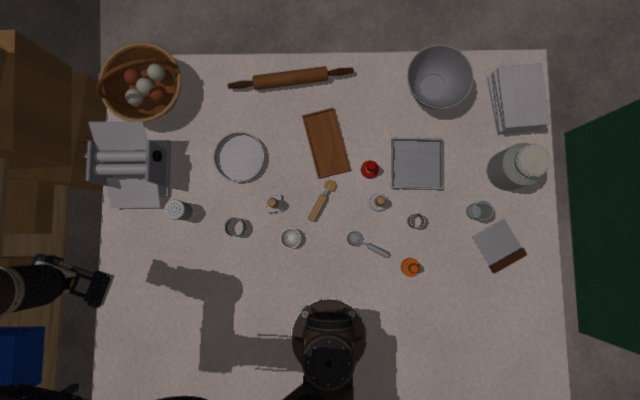

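View pics/side0.png

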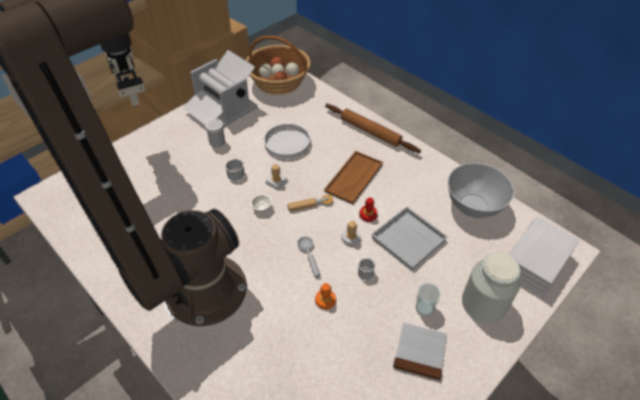

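The top view shows: rings at (236,228) and (417,220), with a white dish at (291,239) that could pass for one. Stamps are at (273,203) and (379,202), with red (370,169) and orange (411,267) look-alikes. The wheel is at (323,200), with a spoon-like tool at (368,243). Trays are at (241,157), (326,143) and (417,163), the shaker at (178,210) and the glass at (480,211).

```bash
cat > h.py <<'E'
from station import arm
import numpy as np, cv2
from scipy.spatial.transform import Rotation as Ro
def cam(n, s=None):
    c=arm.get_calibration(n)
    if n!='wrist': R=np.array(c['R']).T; return c, R, -R@np.array(c['t'])
    T=np.eye(4); T[:3,:3]=Ro.from_euler('xyz',s['ee_rot']).as_matrix(); T[:3,3]=s['eef_pos']
    M=T@c['mount']; return c, M[:3,:3], M[:3,3]
def rays(n,uv,s=None):
    c,R,o=cam(n,s); k=c['k1']
    p=cv2.undistortPoints(np.float64(uv).reshape(-1,1,2),c['mtx'],np.array([k,0,0,0.]))[:,0]
    return o,p,R
def world(n,uv,z,s=None):   # z: depth along axis
    o,p,R=rays(n,uv,s); return (np.c_[p,np.ones(len(p))]*np.reshape(z,(-1,1)))@R.T+o
def onplane(n,uv,h,s=None):
    o,p,R=rays(n,uv,s); d=np.c_[p,np.ones(len(p))]@R.T; return o+d*((h-o[2])/d[:,2])[:,None]
def maskpts(n,m,d,s=None):
    v,u=np.nonzero(m&(d>0)); return world(n,np.c_[u,v],d[v,u],s)
E
python3 - <<'E'
from h import *
p,d=arm.grab_frame('top')
cv2.imwrite('pics/crop1.png',cv2.resize(p[125:285,160:500],(799,376),interpolation=cv2.INTER_CUBIC)[:,:,::-1])
for t in 'big_ring small_ring round_stamp square_stamp pastry_wheel round_tin square_tray long_tray shaker glass'.split():
    for r in arm.trace(t,'top')[:4]:
        if r['score']<.2: continue
        P=maskpts('top',r['mask'],d); z=P[:,2]
        Q=P[z>np.percentile(z,50)]
        b=np.int0(r['extent']) if hasattr(np,'int0') else np.array(r['extent']).astype(int)
        v,u=np.nonzero(r['mask'])
        (c,sz,a)=cv2.minAreaRect(P[:,:2].astype(np.float32))
        print(t,round(r['score'],2),b.tolist(),'z',np.percentile(z,[5,50,95]).round(3),'rect',np.round(c,3),np.round(sz,3),round(a),'mean',P.mean(0).round(3))
E
```

```text
big_ring 0.71 [224, 218, 21, 17] z [-0.002  0.024  0.049] rect [0.356 0.304] [0.074 0.063] 89 mean [0.354 0.302 0.023]
small_ring 0.59 [407, 213, 18, 15] z [0.003 0.033 0.048] rect [ 0.369 -0.283] [0.044 0.047] 16 mean [ 0.369 -0.287  0.03 ]
small_ring 0.39 [308, 179, 26, 40] z [-0.001  0.018  0.026] rect [0.442 0.023] [0.041 0.151] 58 mean [0.443 0.017 0.017]
round_stamp 0.81 [368, 189, 16, 19] z [0.011 0.019 0.076] rect [ 0.435 -0.165] [0.056 0.054] 88 mean [ 0.431 -0.162  0.034]
round_stamp 0.53 [360, 163, 19, 15] z [0.006 0.019 0.076] rect [ 0.542 -0.14 ] [0.06  0.058] 12 mean [ 0.537 -0.138  0.031]
round_stamp 0.49 [405, 259, 16, 19] z [0.002 0.019 0.077] rect [ 0.22  -0.265] [0.061 0.059] 89 mean [ 0.221 -0.261  0.032]
square_stamp 0.87 [261, 193, 23, 19] z [0.007 0.019 0.077] rect [0.431 0.177] [0.059 0.058] 8 mean [0.428 0.172 0.031]
pastry_wheel 0.85 [308, 181, 25, 40] z [0.01  0.02  0.026] rect [0.438 0.018] [0.032 0.146] 63 mean [0.437 0.02  0.019]
round_tin 0.68 [214, 127, 49, 54] z [-0.001  0.004  0.027] rect [0.585 0.29 ] [0.167 0.164] 27 mean [0.589 0.294 0.006]
long_tray 0.78 [300, 107, 49, 74] z [0.    0.006 0.015] rect [0.635 0.004] [0.225 0.114] 13 mean [0.633 0.004 0.006]
shaker 0.81 [165, 198, 31, 21] z [0.013 0.085 0.09 ] rect [0.408 0.473] [0.059 0.057] 1 mean [0.407 0.466 0.071]
shaker 0.62 [302, 109, 50, 71] z [0.    0.006 0.014] rect [0.633 0.005] [0.222 0.112] 13 mean [0.634 0.004 0.006]
glass 0.81 [466, 202, 26, 17] z [0.003 0.048 0.085] rect [ 0.4   -0.477] [0.065 0.056] 89 mean [ 0.4   -0.481  0.046]
```

View pics/crop1.png

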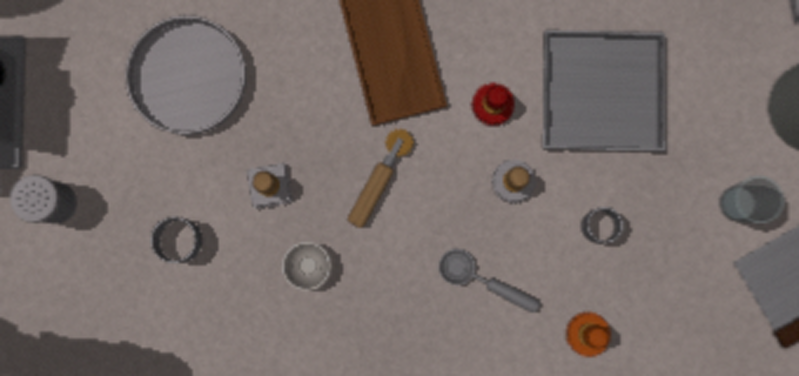

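```bash
cat >> h.py <<'E'
from scipy.optimize import least_squares
def circ(P,r=None):
    f=lambda a: np.hypot(P[:,0]-a[0],P[:,1]-a[1])-(r or a[2])
    return least_squares(f,[*P[:,:2].mean(0),.03],loss='soft_l1',f_scale=.002).x
E
python3 - <<'E'
from h import *
p,d=arm.grab_frame('top')
V,U=np.mgrid[:400,:640]
W=world('top',np.c_[U.ravel(),V.ravel()],d.ravel()).reshape(400,640,3)
W[d<=0]=np.nan
def box(u0,v0,u1,v1,zl,zh):
    w=W[v0:v1,u0:u1].reshape(-1,3); return w[(w[:,2]>zl)&(w[:,2]<zh)]
for n,b,r in(('big',(222,214,250,240),.030),('small',(404,210,430,232),.023)):
    for zl in (.035,.042):
        P=box(*b,zl,.055);print(n,len(P),circ(P,r)[:2].round(4),circ(P).round(4))
for n,b in(('round',(365,186,392,214)),('square',(258,190,290,215))):
    P=box(*b,.055,.09);print(n,len(P),P.mean(0).round(4))
    H=box(*b,.012,.023); print(' head',cv2.minAreaRect(H[:,:2].astype(np.float32)))
P=box(208,124,270,185,.018,.035);print('tin',len(P),circ(P,.0815).round(4),circ(P).round(4))
P=box(385,130,450,195,.014,.03);print('sq',len(P),cv2.minAreaRect(P[:,:2].astype(np.float32)))
P=box(298,105,354,180,.010,.02);print('long',len(P),cv2.minAreaRect(P[:,:2].astype(np.float32)))
P=box(304,176,342,224,.009,.035);hd=P[P[:,2]>.016];print('wheel',cv2.minAreaRect(P[:,:2].astype(np.float32)),'z',np.percentile(P[:,2],90))
c,s,a=cv2.minAreaRect(hd[:,:2].astype(np.float32));print('handle',c,s,a)
E
```

```text
big 76 [0.3537 0.2992] [0.3537 0.2993 0.0298]
big 56 [0.3539 0.2994] [0.3539 0.2994 0.0299]
small 56 [ 0.3691 -0.2833] [ 0.3691 -0.2833  0.0228]
small 41 [ 0.3692 -0.2836] [ 0.3691 -0.2836  0.0228]
round 72 [ 0.4317 -0.1653  0.0726]
 head ((0.44875648617744446, -0.17038585245609283), (0.055715374648571014, 0.08707097172737122), 73.54269409179688)
square 74 [0.4286 0.1732 0.0716]
 head ((0.42880213260650635, 0.17384988069534302), (0.05503392219543457, 0.0539177767932415), 9.871356964111328)
tin 261 [0.5854 0.2907 0.03  ] [0.5854 0.2906 0.0816]
sq 366 ((0.5577293038368225, -0.2939930260181427), (0.16880165040493011, 0.1686662882566452), 88.43583679199219)
long 344 ((0.6232507228851318, 0.002028457820415497), (0.24038073420524597, 0.10995620489120483), 13.85167121887207)
wheel ((0.44213321805000305, 0.01573687046766281), (0.06639397889375687, 0.15562433004379272), 75.20975494384766) z 0.02325338626450324
handle (0.4399297535419464, 0.019549153745174408) (0.043745800852775574, 0.15110599994659424) 69.17643737792969
```

```bash
python3 -m crank '[[[9.6,11.1,3,-3.71],[9.6,11.1,3,-3.71],[9.6,11.1,3,-3.71],[9.6,11.1,3,-3.71],[9.6,11.1,3,-3.71],[9.6,11.1,3,-3.71],[9.6,11.1,3,-3.71],[9.6,11.1,3,-3.71],[9.6,11.1,3,-3.71],[9.6,11.1,3,-3.71]]]' 0 15; python3 - <<'E'
from h import *
s=arm.get_state();print(s['q'],s['ee_rot'],s['eef_pos'])
p,d=arm.grab_frame('wrist');cv2.imwrite('pics/w1.png',p[:,:,::-1])
V,U=np.mgrid[:400,:640]
W=world('wrist',np.c_[U.ravel(),V.ravel()],d.ravel(),s);W=W[d.ravel()>0]
P=W[(np.hypot(W[:,0]-.354,W[:,1]-.299)<.045)&(W[:,2]>.037)&(W[:,2]<.055)];print(len(P),circ(P),np.percentile(P[:,2],95))
E
```

```text
t: 1.95
eef_pos: [0.3538, 0.3014, 0.1516]
ee_rot: [-3.141, -0.0, 0.001]
force: [-0.6, -0.6, -0.3]
width: 0.0879
gripper_force: 0.0
[ 1.13106990e+00  7.60269246e-02 -5.43002109e-01  4.49977289e-05
 -9.51568837e-01  4.41017975e-01] [-3.14142883e+00 -1.17853993e-04  1.31764827e-03] [0.35378259 0.3014216  0.15162681]
1012 [0.35230886 0.29952112 0.02964635] 0.04693101566975481
```

View pics/w1.png

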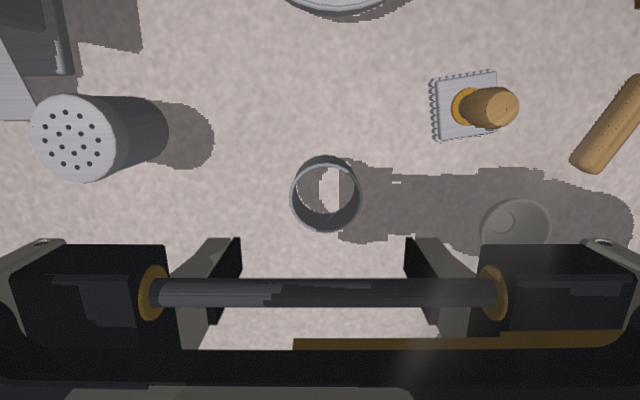

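The wrist view shows the plain ring at (325,193) between the fingers' line, the shaker at (75,135) and the square stamp at (465,105). It agrees with the top view to about 2 mm.

```bash
python3 -m crank '[[[0,0.08,2,0],[0,0.08,4,0],[0,0.08,5,0],[0,0.08,5.6,0],[0,0.08,5.6,0],[0,0.08,5.6,0]]]' 0 ; python3 -m crank '[[[0,0,0,0],[0,0,0,0],[0,0,0,0],[0,0,0,0],[0,0,0,0],[0,0,0,0],[0,0,0,0],[0,0,0,0]]]' 1 15
```

```text
t: 2.75
eef_pos: [0.3541, 0.2991, 0.0121]
ee_rot: [-3.141, -0.0, 0.001]
force: [0.1, 0.3, 0.2]
width: 0.0876
gripper_force: 0.0
t: 3.75
eef_pos: [0.3541, 0.2986, 0.0119]
ee_rot: [-3.141, -0.0, 0.0]
force: [-1.3, -1.2, 5.4]
width: 0.0626
gripper_force: 15.0
```

```bash
python3 -m crank '[[[0,0,-2.4,0],[0,0,-2.8,0],[2.4,0.3,-2.8,0],[4.8,0.32,-2.8,0],[7,0.32,-2.8,0],[9.2,0.32,-2.8,0],[10.65,0.32,-2.8,0],[10.65,0.32,-2.8,0],[10.65,0.32,-2.8,0],[10.65,0.32,-1.5,0],[10.65,0.32,-1,0],[10.65,0.32,-1,0]]]'
```

```text
t: 5.25
eef_pos: [0.6191, 0.2903, 0.0359]
ee_rot: [3.14, 0.002, 0.001]
force: [0.1, -0.7, -0.2]
width: 0.0624
gripper_force: 15.0
```

```bash
python3 -m crank '[[[0,0,0.4,0],[0,0,0.7,0],[0,0,0.8,0],[0,0,0.83,0],[0,0,0.83,0],[0,0,0.83,0]]]'
```

```text
t: 6.0
eef_pos: [0.6204, 0.2905, 0.0161]
ee_rot: [-3.141, -0.0, 0.0]
force: [-1.1, -0.4, -0.9]
width: 0.0628
gripper_force: 15.0
```

```bash
python3 -m crank '[[[0,0,0.04,0],[0,0,0.05,0],[0,0,0.05,0]]]'; python3 -m crank '[[[0,0,0,0],[0,0,0,0],[0,0,0,0],[0,0,0,0]]]' 0.14; python3 -m crank '[[[0,0,-1,0],[0,0,-2.5,0],[0,0,-4,0],[0,0,-4,0],[0,0,-4,0]]]' 0; python3 - <<'E'
from h import *
s=arm.get_state()
p,d=arm.grab_frame('wrist');cv2.imwrite('pics/w2.png',p[:,:,::-1])
V,U=np.mgrid[:400,:640]
W=world('wrist',np.c_[U.ravel(),V.ravel()],d.ravel(),s);W=W[d.ravel()>0]
P=W[(np.hypot(W[:,0]-.62,W[:,1]-.29)<.045)&(W[:,2]>.037)&(W[:,2]<.06)];print(len(P),circ(P),np.percentile(P[:,2],[5,95]))
E
```

```text
t: 6.38
eef_pos: [0.6204, 0.2905, 0.015]
ee_rot: [-3.141, -0.0, 0.0]
force: [-0.3, -0.6, 3.3]
width: 0.0626
gripper_force: 15.0
t: 6.88
eef_pos: [0.6202, 0.2904, 0.0144]
ee_rot: [3.142, 0.0, -0.0]
force: [-0.7, 0.2, 0.0]
width: 0.0754
gripper_force: 0.0
t: 7.5
eef_pos: [0.62, 0.2904, 0.1144]
ee_rot: [-3.141, 0.0, -0.0]
force: [-0.2, -0.1, -0.1]
width: 0.0878
gripper_force: 0.0
1573 [0.61890222 0.29085302 0.02957338] [0.03819731 0.0499081 ]
```

View pics/w2.png

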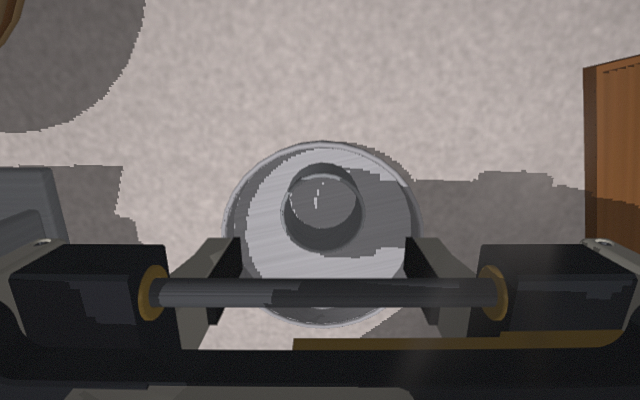

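The big ring stands in the tin at (322,210), clear of the wall.

```bash
python3 -m crank '[[[-10.06,22.96,-1,0],[-10.06,22.96,-1,0],[-10.06,22.96,-1,0],[-10.06,22.96,-1,0],[-10.06,22.96,-1,0],[-10.06,22.96,-1,0],[-10.06,22.96,-1,0],[-10.06,22.96,-1,0],[-10.06,22.96,-1,0],[-10.06,22.96,-1,0],[-10.06,22.96,-1,0],[-10.06,22.96,-1,0]]]' 0; python3 -m crank '[[[0,0,0,0],[0,0,0,0]]]'; python3 - <<'E'
from h import *
s=arm.get_state();print(s['q'],s['eef_pos'])
p,d=arm.grab_frame('wrist')
V,U=np.mgrid[:400,:640]
W=world('wrist',np.c_[U.ravel(),V.ravel()],d.ravel(),s);W=W[d.ravel()>0]
P=W[(np.hypot(W[:,0]-.3685,W[:,1]+.2835)<.04)&(W[:,2]>.037)&(W[:,2]<.06)];print(len(P),circ(P),np.percentile(P[:,2],[5,95]))
E
```

```text
t: 9.05
eef_pos: [0.368, -0.2837, 0.1388]
ee_rot: [-3.141, 0.001, -0.002]
force: [0.1, 0.2, -0.9]
width: 0.0875
gripper_force: 0.0
t: 9.3
eef_pos: [0.3693, -0.2825, 0.1394]
ee_rot: [-3.142, 0.0, 0.002]
force: [-0.7, 0.1, 0.7]
width: 0.0876
gripper_force: 0.0
[-2.27862147e-01  9.07745589e-02 -5.58868106e-01 -5.28093141e-05
 -9.21366675e-01  1.80092279e+00] [ 0.36934014 -0.28251903  0.13944153]
849 [ 0.36775827 -0.28473878  0.02273116] [0.03837549 0.04683759]
```

```bash
python3 -m crank '[[[-0.03,0.06,2,0],[-0.03,0.06,4,0],[-0.03,0.06,4.8,0],[-0.03,0.06,5.1,0],[-0.03,0.06,5.1,0],[-0.03,0.06,5.1,0]]]' 0 ; python3 -m crank '[[[0,0,0,0],[0,0,0,0],[0,0,0,0],[0,0,0,0],[0,0,0,0],[0,0,0,0],[0,0,0,0],[0,0,0,0]]]' 1 15;  python3 -m crank '[[[0,0,-2,0],[0,0,-4.5,0],[0,0,-4.5,0],[0,0,-4.5,0]]]'
```

```text
t: 10.1
eef_pos: [0.3689, -0.2851, 0.0131]
ee_rot: [3.141, -0.002, 0.001]
force: [-0.8, -0.1, -1.1]
width: 0.0878
gripper_force: 0.0
t: 11.1
eef_pos: [0.368, -0.285, 0.0121]
ee_rot: [-3.142, 0.0, -0.0]
force: [-0.2, -0.7, 0.9]
width: 0.0476
gripper_force: 15.0
t: 11.6
eef_pos: [0.3677, -0.2848, 0.1245]
ee_rot: [-3.141, -0.001, -0.0]
force: [0.1, 0.5, -0.7]
width: 0.0479
gripper_force: 15.0
```

```bash
python3 -m crank '[[[7.27,-23.02,0,0],[7.27,-23.02,0,0],[7.27,-23.02,0,0],[7.27,-23.02,0,0],[7.27,-23.02,0,0],[7.27,-23.02,0,0],[7.27,-23.02,0,0],[7.27,-23.02,0,0],[7.27,-23.02,0,0],[7.27,-23.02,0,0],[7.27,-23.02,0,0],[7.27,-23.02,0,0]]]'; python3 -m crank '[[[0,0,0.5,0],[0,0,2,0],[0,0,3,0],[0,0,3.6,0],[0,0,3.6,0],[0,0,3.6,0]]]'
```

```text
t: 13.1
eef_pos: [0.5487, 0.2896, 0.1224]
ee_rot: [3.139, 0.003, -0.0]
force: [-0.4, -0.9, -0.6]
width: 0.0475
gripper_force: 15.0
t: 13.85
eef_pos: [0.5503, 0.2907, 0.0355]
ee_rot: [-3.141, -0.001, -0.0]
force: [-0.2, -0.0, -0.5]
width: 0.0477
gripper_force: 15.0
```

```bash
python3 -m crank '[[[0,0,0.4,0],[0,0,0.7,0],[0,0,0.78,0],[0,0,0.82,0],[0,0,0.82,0]]]';  python3 -m crank '[[[0,0,0,0],[0,0,0.03,0],[0,0,0.03,0]]]'; python3 -m crank '[[[0,0,0,0],[0,0,0,0],[0,0,0,0],[0,0,0,0]]]' 0.3; python3 -m crank '[[[0,0,-1,0],[0,0,-2.5,0],[0,0,-4.5,0],[0,0,-4.5,0],[0,0,-4.5,0]]]' 0.4; python3 - <<'E'
from h import *
s=arm.get_state()
p,d=arm.grab_frame('wrist');cv2.imwrite('pics/w3.png',p[:,:,::-1])
V,U=np.mgrid[:400,:640]
W=world('wrist',np.c_[U.ravel(),V.ravel()],d.ravel(),s);W=W[d.ravel()>0]
for x in(.55,.62):
  P=W[(np.hypot(W[:,0]-x,W[:,1]-.29)<.035)&(W[:,2]>.037)&(W[:,2]<.06)];print(len(P),circ(P),np.percentile(P[:,2],[5,95]))
E
```

```text
t: 14.48
eef_pos: [0.5494, 0.2902, 0.015]
ee_rot: [3.141, 0.0, 0.0]
force: [-5.2, -1.1, 10.1]
width: 0.0477
gripper_force: 15.0
t: 14.85
eef_pos: [0.5494, 0.2902, 0.015]
ee_rot: [3.141, 0.0, 0.001]
force: [-6.6, -2.9, 16.2]
width: 0.0476
gripper_force: 15.0
t: 15.35
eef_pos: [0.5497, 0.2904, 0.0131]
ee_rot: [3.141, 0.0, -0.0]
force: [0.1, -0.4, 0.3]
width: 0.0614
gripper_force: 0.0
t: 15.98
eef_pos: [0.5495, 0.2904, 0.1257]
ee_rot: [-3.141, 0.0, -0.0]
force: [0.3, -1.4, -1.4]
width: 0.0526
gripper_force: 0.0
1101 [0.54927782 0.29055676 0.02270386] [0.03850989 0.04986165]
1482 [0.61835807 0.29087165 0.02964188] [0.03895958 0.04999295]
```

View pics/w3.png

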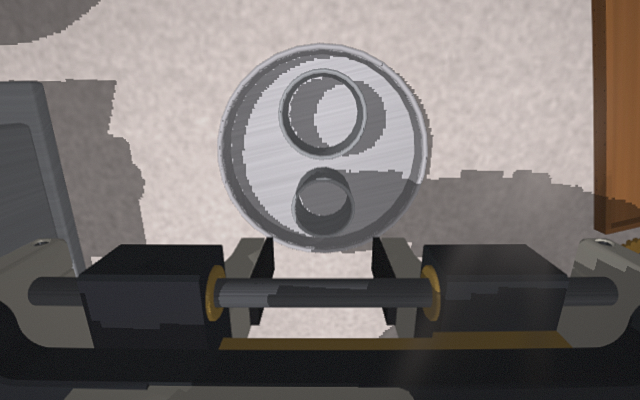

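Both rings stand in the tin, at (323,112) and (324,197). Next, the round stamp with the beech handle.

```bash
python3 -m crank '[[[-4.72,18.23,-0.5,0],[-4.72,18.23,-0.5,0],[-4.72,18.23,-0.5,0],[-4.72,18.23,-0.5,0],[-4.72,18.23,-0.5,0],[-4.72,18.23,-0.5,0],[-4.72,18.23,-0.5,0],[-4.72,18.23,-0.5,0],[-4.72,18.23,-0.5,0],[-4.72,18.23,-0.5,0],[-4.72,18.23,-0.5,0],[-4.72,18.23,-0.5,0]]]' 0.3; python3 - <<'E'
from h import *
s=arm.get_state();print(s['eef_pos'])
p,d=arm.grab_frame('wrist');cv2.imwrite('pics/w4.png',p[:,:,::-1])
V,U=np.mgrid[:400,:640]
W=world('wrist',np.c_[U.ravel(),V.ravel()],d.ravel(),s);W=W[d.ravel()>0]
N=W[np.hypot(W[:,0]-.4315,W[:,1]+.1653)<.06]
for a,b in((.012,.022),(.05,.09),(.072,.09)):
  P=N[(N[:,2]>a)&(N[:,2]<b)];print(len(P),circ(P),P.mean(0),np.percentile(P[:,2],95))
E
```

```text
t: 17.52
eef_pos: [0.432, -0.1645, 0.1382]
ee_rot: [-3.142, 0.0, 0.001]
force: [0.8, -0.8, -0.6]
width: 0.0615
gripper_force: 0.0
[ 0.43196993 -0.16454025  0.13815325]
1616 [ 0.42929927 -0.16738193  0.02324741] [ 0.44007152 -0.16712422  0.01828058] 0.021374210301706192
1362 [ 0.43424338 -0.16730728  0.01024474] [ 0.43528856 -0.16728262  0.07132122] 0.07706885711345585
864 [ 0.43178006 -0.16736635  0.00857291] [ 0.43234883 -0.16736426  0.07518792] 0.07732137292668582
```

View pics/w4.png

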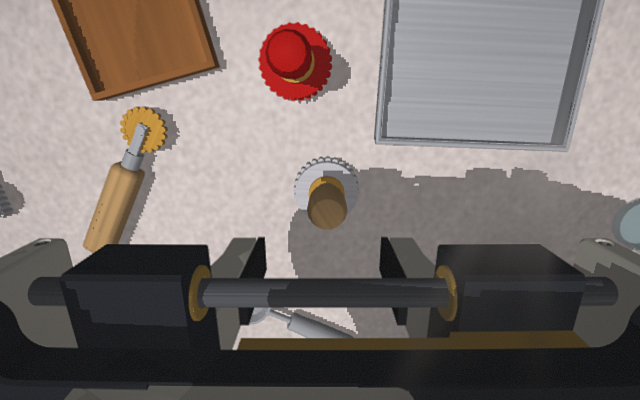

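The beech-handled round stamp is at (326,205); the red look-alike is at (292,60) and is left alone.

```bash
python3 -m crank '[[[-0.03,0.1,2,0],[-0.03,0.1,3.6,0],[-0.03,0.1,4.16,0],[-0.03,0.1,4.16,0],[-0.03,0.1,4.16,0]]]' 0.3 ; python3 -m crank '[[[0,0,0,0],[0,0,0,0],[0,0,0,0],[0,0,0,0],[0,0,0,0],[0,0,0,0],[0,0,0,0]]]' 1 20;  python3 -m crank '[[[0,0,-2,0],[0,0,-4,0],[2,2,-4,0],[3.6,4,-4,0],[3.6,5,-4,0],[3.6,5,-4,0],[3.6,5,-4,0],[3.6,5,-4,0]]]'; python3 - <<'E'
from h import *
s=arm.get_state()
p,d=arm.grab_frame('wrist');cv2.imwrite('pics/w5.png',p[:,:,::-1])
V,U=np.mgrid[:400,:640]
W=world('wrist',np.c_[U.ravel(),V.ravel()],d.ravel(),s);W=W[d.ravel()>0]
P=W[(W[:,2]>.014)&(W[:,2]<.028)&(abs(W[:,0]-.56)<.1)&(abs(W[:,1]+.294)<.1)];print(len(P),np.percentile(P,[.5,99.5],axis=0),cv2.minAreaRect(P[:,:2].astype(np.float32)))
E
```

```text
t: 18.2
eef_pos: [0.4317, -0.1676, 0.035]
ee_rot: [3.141, -0.001, 0.001]
force: [0.6, 0.1, 0.5]
width: 0.0612
gripper_force: 0.0
t: 19.08
eef_pos: [0.4311, -0.1678, 0.0345]
ee_rot: [3.142, -0.0, 0.0]
force: [-2.1, 1.0, 5.4]
width: 0.0298
gripper_force: 20.0
t: 20.08
eef_pos: [0.5207, -0.292, 0.1343]
ee_rot: [-3.141, 0.0, 0.001]
force: [0.4, 0.4, -2.0]
width: 0.0298
gripper_force: 20.0
5215 [[ 0.47473615 -0.38024099  0.01412563]
 [ 0.64214717 -0.20939356  0.02363428]] ((0.5572368502616882, -0.2947801947593689), (0.16914334893226624, 0.1681581735610962), 88.07505798339844)
```

View pics/w5.png

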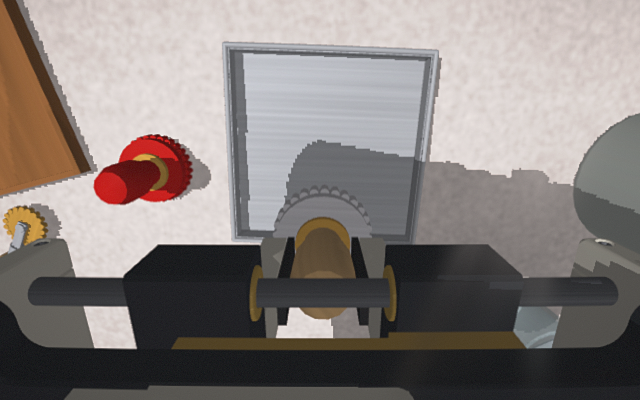

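```bash
python3 -m crank '[[[2,0.14,0,0],[2.97,0.14,0,0],[2.97,0.14,1,0],[2.97,0.14,2.5,0],[2.97,0.14,3.3,0],[2.97,0.14,3.6,0],[2.97,0.14,3.7,0],[2.97,0.14,3.7,0],[2.97,0.14,3.7,0]]]'
```

```text
t: 21.25
eef_pos: [0.5958, -0.2964, 0.0429]
ee_rot: [3.141, -0.002, 0.0]
force: [-0.1, -0.4, -2.4]
width: 0.0298
gripper_force: 20.0
```

```bash
python3 -m crank '[[[0,0,0.1,0],[0,0,0.15,0],[0,0,0.18,0],[0,0,0.2,0],[0,0,0.2,0]]]'; python3 -m crank '[[[0,0,0.02,0],[0,0,0.02,0]]]'
```

```text
t: 21.88
eef_pos: [0.5951, -0.2965, 0.0383]
ee_rot: [3.141, -0.0, 0.0]
force: [-4.1, 1.2, 9.6]
width: 0.03
gripper_force: 20.0
t: 22.12
eef_pos: [0.5951, -0.2965, 0.0382]
ee_rot: [3.141, -0.0, 0.0]
force: [-4.7, 2.0, 13.2]
width: 0.03
gripper_force: 20.0
```

```bash
python3 -m crank '[[[0,0,0,0],[0,0,0,0],[0,0,0,0],[0,0,0,0]]]' 0.35;  python3 -m crank '[[[0,0,-1,0],[0,0,-2.5,0],[0,0,-4,0],[0,0,-4,0],[0,0,-4,0]]]' 0.35;python3 -m crank '[[[-6.64,-18.8,0,0],[-6.64,-18.8,0,0],[-6.64,-18.8,0,0],[-6.64,-18.8,0,0],[-6.64,-18.8,0,0],[-6.64,-18.8,0,0],[-6.64,-18.8,0,0],[-6.64,-18.8,0,0],[-6.64,-18.8,0,0],[-6.64,-18.8,0,0],[-6.64,-18.8,0,0],[-6.64,-18.8,0,0]]]' 0.3; python3 - <<'E'
from h import *
s=arm.get_state();print(s['eef_pos'])
p,d=arm.grab_frame('wrist')
V,U=np.mgrid[:400,:640]
W=world('wrist',np.c_[U.ravel(),V.ravel()],d.ravel(),s);W=W[d.ravel()>0]
N=W[np.hypot(W[:,0]-.4286,W[:,1]-.1732)<.06]
for a,b in((.012,.022),(.072,.09)):
  P=N[(N[:,2]>a)&(N[:,2]<b)];print(len(P),P.mean(0),np.percentile(P[:,2],95),cv2.minAreaRect(P[:,:2].astype(np.float32)))
p,d=arm.grab_frame('top')
V,U=np.mgrid[:400,:640]
W=world('top',np.c_[U.ravel(),V.ravel()],d.ravel());W=W[d.ravel()>0]
P=W[(np.hypot(W[:,0]-.595,W[:,1]+.296)<.06)&(W[:,2]>.06)];print('placed',P.mean(0),P[:,2].max())
E
```

```text
t: 22.62
eef_pos: [0.5952, -0.2963, 0.0361]
ee_rot: [-3.142, 0.0, -0.0]
force: [-0.2, 0.3, -0.1]
width: 0.0564
gripper_force: 0.0
t: 23.25
eef_pos: [0.5949, -0.2961, 0.1359]
ee_rot: [-3.141, 0.0, -0.0]
force: [-0.8, -0.2, -0.9]
width: 0.057
gripper_force: 0.0
t: 24.75
eef_pos: [0.4295, 0.1725, 0.1361]
ee_rot: [3.141, 0.0, -0.002]
force: [0.7, -0.4, -0.2]
width: 0.0613
gripper_force: 0.0
[0.42952134 0.17248288 0.13606415]
1905 [0.43628502 0.17430299 0.0180872 ] 0.020924272318730487 ((0.42799410223960876, 0.17370487749576569), (0.0522192120552063, 0.053835734724998474), 9.757052421569824)
860 [0.42895569 0.17447983 0.07526006] 0.0774493156025273 ((0.4285522401332855, 0.17455583810806274), (0.023850537836551666, 0.024956000968813896), 5.771193504333496)
placed [ 0.59196428 -0.292503    0.07458207] 0.08324957384380904
```

```bash
python3 -m crank '[[[-0.04,-0.05,2,0],[-0.04,-0.05,3.5,0],[-0.04,-0.05,4.06,0],[-0.04,-0.05,4.06,0],[-0.04,-0.05,4.06,0]]]' 0.3 ; python3 -m crank '[[[0,0,0,0],[0,0,0,0],[0,0,0,0],[0,0,0,0],[0,0,0,0],[0,0,0,0],[0,0,0,0]]]' 1 20;  python3 -m crank '[[[0,0,-2,0],[0,0,-4.5,0],[0,0,-5,0],[0,0,-5,0]]]'; python3 -m crank '[[[3.62,18.67,0,0],[3.62,18.67,0,0],[3.62,18.67,0,0],[3.62,18.67,0,0],[3.62,18.67,0,0],[3.62,18.67,0,0],[3.62,18.67,0,0],[3.62,18.67,0,0],[3.62,18.67,0,0],[3.62,18.67,0,0],[3.62,18.67,0,0],[3.62,18.67,0,0]]]'
```

```text
t: 25.48
eef_pos: [0.4288, 0.1751, 0.0355]
ee_rot: [-3.141, -0.001, -0.0]
force: [-0.3, -0.1, -0.4]
width: 0.0618
gripper_force: 0.0
t: 26.35
eef_pos: [0.4283, 0.1749, 0.0349]
ee_rot: [3.141, -0.0, 0.0]
force: [0.0, -1.9, 4.8]
width: 0.0301
gripper_force: 20.0
t: 26.85
eef_pos: [0.4282, 0.1752, 0.1599]
ee_rot: [-3.14, -0.001, -0.0]
force: [-0.5, -0.2, -2.2]
width: 0.0301
gripper_force: 20.0
t: 28.35
eef_pos: [0.5188, -0.2909, 0.1598]
ee_rot: [-3.142, -0.0, 0.001]
force: [0.4, 0.6, -2.3]
width: 0.03
gripper_force: 20.0
```

```bash
python3 -m crank '[[[0,0.08,1.5,0],[0,0.08,3.5,0],[0,0.08,4.4,0],[0,0.08,4.65,0],[0,0.08,4.7,0],[0,0.08,4.7,0]]]'; python3 -m crank '[[[0,0,0.1,0],[0,0,0.14,0],[0,0,0.17,0],[0,0,0.19,0],[0,0,0.19,0]]]'
```

```text
t: 29.1
eef_pos: [0.5197, -0.2939, 0.0437]
ee_rot: [3.141, -0.002, 0.0]
force: [0.5, 0.3, -2.0]
width: 0.03
gripper_force: 20.0
t: 29.72
eef_pos: [0.5188, -0.294, 0.038]
ee_rot: [3.141, -0.0, 0.0]
force: [-1.9, -0.0, 4.5]
width: 0.0298
gripper_force: 20.0
```

Contact made; release, rise and check with the wrist camera.

```bash
python3 -m crank '[[[0,0,0,0],[0,0,0,0],[0,0,0,0],[0,0,0,0]]]' 0.4;  python3 -m crank '[[[0,0,-1,0],[0,0,-2.5,0],[-0.5,0,-5,0],[-1,0,-5,0],[-1,0,-5,0],[-1,0,-5,0]]]' 0.4; python3 - <<'E'
from h import *
p,d=arm.grab_frame('wrist');cv2.imwrite('pics/w6.png',p[:,:,::-1])
E
```

```text
t: 30.22
eef_pos: [0.5188, -0.2938, 0.0375]
ee_rot: [-3.142, 0.0, -0.0]
force: [-0.5, 0.6, -0.2]
width: 0.0524
gripper_force: 0.0
t: 30.98
eef_pos: [0.4934, -0.2937, 0.1615]
ee_rot: [-3.141, 0.001, -0.0]
force: [-0.5, -0.3, -0.4]
width: 0.0524
gripper_force: 0.0
```

View pics/w6.png

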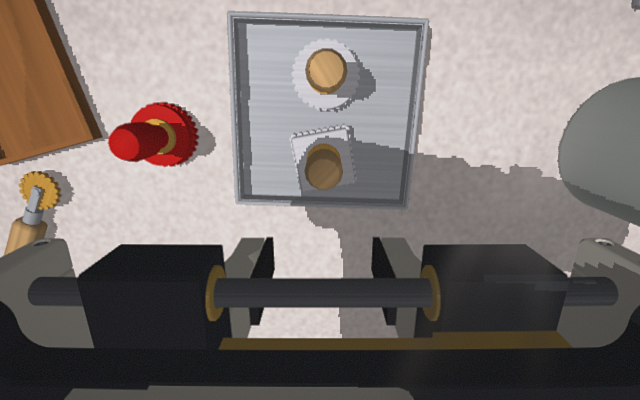

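Both stamps stand in the tray, at (326,72) and (323,165). Now the wheel.

```bash
python3 -m crank '[[[-2.9,-12.4,0,6],[-2.9,-12.4,0,6],[-2.9,-12.4,0,6],[-2.9,-12.4,0,6],[-2.9,-12.4,0,6],[-2.9,-12.4,0,6],[-2.9,-12.4,0,6],[-2.9,-12.4,0,6],[-2.9,-12.4,0,6],[-2.9,-12.4,0,6]]]' 0.35; python3 - <<'E'
from h import *
s=arm.get_state();print(s['eef_pos'],s['ee_rot'][2])
p,d=arm.grab_frame('wrist');cv2.imwrite('pics/w7.png',p[:,:,::-1])
for n in('pastry_wheel','long_tray'):
  for r in arm.trace(n,'wrist')[:2]:
    P=maskpts('wrist',r['mask'],d,s); h=P[P[:,2]>.017] if n[0]=='p' else P[P[:,2]>.010]
    print(n,r['score'],r['extent'],len(P))
    for Q in(P,h): print(cv2.minAreaRect(Q[:,:2].astype(np.float32)))
    Q=P[P[:,2]>.015]; m=Q.mean(0); u,sv,vt=np.linalg.svd(Q[:,:2]-m[:2],full_matrices=False); print(m,np.degrees(np.arctan2(vt[0,1],vt[0,0])),((Q[:,:2]-m[:2])@vt[0]).min(),((Q[:,:2]-m[:2])@vt[0]).max())
V,U=np.mgrid[:400,:640]
W=world('wrist',np.c_[U.ravel(),V.ravel()],d.ravel(),s);W=W[d.ravel()>0]
N=W[(np.hypot(W[:,0]-.42,W[:,1]-.03)<.06)&(W[:,2]>.018)&(W[:,2]<.03)&(W[:,0]<.45)]
print(len(N),N.mean(0),cv2.minAreaRect(N[:,:2].astype(np.float32)))
E
```

```text
t: 32.28
eef_pos: [0.4214, 0.0155, 0.1624]
ee_rot: [3.141, 0.0, -0.525]
force: [-0.4, -1.0, 0.0]
width: 0.0572
gripper_force: 0.0
[0.42136095 0.01549823 0.16235386] -0.5251631477241139
pastry_wheel 0.79 [287.0, 91.7, 44.8, 155.6] 4129
((0.43693169951438904, 0.016745489090681076), (0.04005006328225136, 0.14918889105319977), 64.55682373046875)
((0.43178504705429077, 0.022344833239912987), (0.02570798061788082, 0.13425584137439728), 60.76383590698242)
[0.42509435 0.0259715  0.02064228] 151.14053960121583 -0.08699429217434441 0.059569913468280125
long_tray 0.75 [153.3, 0.0, 192.3, 106.9] 11719
((0.5855758190155029, -0.007965028285980225), (0.12629160284996033, 0.11661306023597717), 13.902002334594727)
((0.5853885412216187, -0.007553108036518097), (0.12499921023845673, 0.11073648929595947), 13.908195495605469)
[0.55175085 0.00717967 0.01539052] -121.63625463610924 -0.08600720580816673 0.07663381076095512
2127 [0.41314197 0.03232103 0.0216459 ] ((0.4131765365600586, 0.03267829120159149), (0.025105221197009087, 0.0918140634894371), 60.95600891113281)
```

View pics/w7.png

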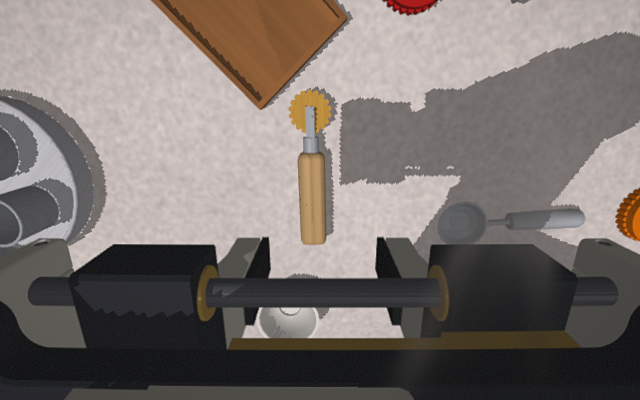

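The wheel lies at (312,175) in the wrist view, handle end down; the spoon at (500,220) is not wanted. Descending onto the handle.

```bash
python3 -m crank '[[[-0.48,-0.44,2,-0.2],[-0.48,-0.44,4,-0.2],[-0.48,-0.44,5.4,-0.2],[-0.48,-0.44,6.1,-0.2],[-0.48,-0.44,6.3,-0.2],[-0.48,-0.44,6.35,-0.2],[-0.48,-0.44,6.35,-0.2]]]' 0.35
```

```text
t: 33.3
eef_pos: [0.4169, 0.032, 0.0045]
ee_rot: [-3.14, -0.001, -0.506]
force: [-0.1, 0.1, 0.6]
width: 0.0569
gripper_force: 0.0
```

```bash
python3 -m crank '[[[0,0,0,0],[0,0,0,0],[0,0,0,0],[0,0,0,0],[0,0,0,0],[0,0,0,0],[0,0,0,0]]]' 1 20;  python3 -m crank '[[[0,0,-2,0],[0,0,-4,0],[2,1.2,-4,-4],[4,2.5,-4,-8.6],[4,2.5,-4,-8.6],[4,2.5,-4,-8.6],[4,2.5,-4,-8.6],[4,2.5,-4,-8.6]]]'; python3 - <<'E'
from h import *
s=arm.get_state();print(s['eef_pos'],s['ee_rot'][2],s['width'])
p,d=arm.grab_frame('wrist');cv2.imwrite('pics/w8.png',p[:,:,::-1])
for n,S in(('wrist',s),('top',None)):
  if n=='top': p,d=arm.grab_frame('top')
  for r in arm.trace('long_tray',n)[:2]:
    P=maskpts(n,r['mask'],d,S);P=P[(P[:,2]<.02)];print(n,r['score'],r['extent'],cv2.minAreaRect(P[:,:2].astype(np.float32)))
E
```

```text
t: 34.17
eef_pos: [0.4163, 0.0317, 0.0039]
ee_rot: [3.142, -0.0, -0.506]
force: [-1.4, -0.6, 5.2]
width: 0.0258
gripper_force: 20.0
t: 35.17
eef_pos: [0.4733, -0.0715, 0.1034]
ee_rot: [-3.141, 0.001, 0.243]
force: [0.2, 0.7, -0.7]
width: 0.0263
gripper_force: 20.0
[ 0.4732505  -0.07152633  0.10343517] 0.2433045840312309 0.026308301900678777
wrist 0.71 [192.1, 0.0, 161.0, 122.0] ((0.5651682019233704, -0.010295853018760681), (0.08761810511350632, 0.11853904277086258), 14.031305313110352)
top 0.78 [301.9, 108.9, 41.2, 44.1] ((0.6788738965988159, 0.01529298722743988), (0.13586150109767914, 0.11133674532175064), 12.90349292755127)
```

View pics/w8.png

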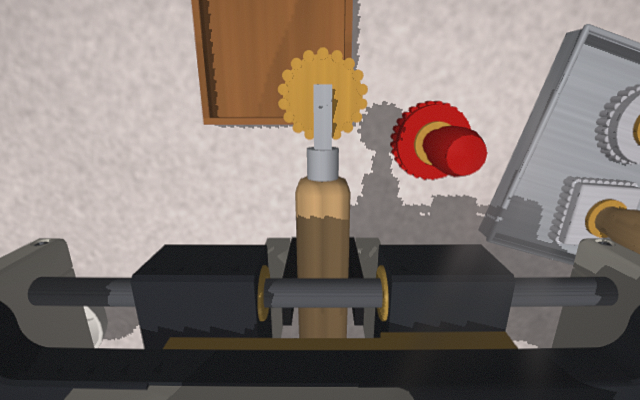

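```bash
python3 -m crank '[[[2.4,-0.6,0,0],[4.8,-1.2,0,0],[5.95,-1.43,0,0],[5.95,-1.43,0,0],[5.95,-1.43,0,0],[5.95,-1.43,1.5,0],[5.95,-1.43,3,0],[5.95,-1.43,3.4,0],[5.95,-1.43,3.5,0],[5.95,-1.43,3.5,0]]]'; python3 -m crank '[[[0,0,0.1,0],[0,0,0.2,0],[0,0,0.24,0],[0,0,0.27,0],[0,0,0.27,0]]]'
```

```text
t: 36.62
eef_pos: [0.61, -0.0007, 0.0177]
ee_rot: [3.141, -0.002, 0.244]
force: [-0.3, 0.8, -1.4]
width: 0.0258
gripper_force: 20.0
t: 37.25
eef_pos: [0.6092, -0.0008, 0.0095]
ee_rot: [3.142, 0.0, 0.244]
force: [0.1, -0.2, -0.6]
width: 0.0254
gripper_force: 20.0
```

```bash
python3 -m crank '[[[0,0,0.03,0],[0,0,0.04,0],[0,0,0.04,0]]]'
```

```text
t: 37.62
eef_pos: [0.6093, -0.0007, 0.009]
ee_rot: [3.142, -0.0, 0.244]
force: [-1.9, -0.4, 4.9]
width: 0.0256
gripper_force: 20.0
```

Contact; release and rise, then check from the wrist and the top.

```bash
python3 -m crank '[[[0,0,0,0],[0,0,0,0],[0,0,0,0],[0,0,0,0]]]' 0.55;  python3 -m crank '[[[0,0,-1,0],[0,0,-2.5,0],[0,0,-5,0],[-3,0,-7,0],[-4,0,-7,0],[-4,0,-7,0],[-4,0,-7,0]]]'; python3 -m crank '[[[-2,-10,0,0],[-2,-10,0,0],[-2,-10,0,0],[-2,-10,0,0],[-2,-10,0,0],[-2,-10,0,0],[-2,-10,0,0]]]'; python3 - <<'E'
from h import *
p,d=arm.grab_frame('top')
cv2.imwrite('pics/end.png',cv2.resize(p[95:285,160:500],(799,446),interpolation=cv2.INTER_CUBIC)[:,:,::-1])
E
```

```text
t: 38.12
eef_pos: [0.6092, -0.0008, 0.0084]
ee_rot: [3.142, 0.0, 0.244]
force: [-0.2, 0.1, -0.3]
width: 0.0393
gripper_force: 0.0
t: 39.0
eef_pos: [0.5125, -0.0248, 0.184]
ee_rot: [-3.142, -0.001, 0.244]
force: [0.6, 0.1, 1.1]
width: 0.0397
gripper_force: 0.0
t: 39.88
eef_pos: [0.4037, 0.2048, 0.1831]
ee_rot: [3.141, 0.001, 0.243]
force: [-0.0, 0.2, -0.1]
width: 0.0393
gripper_force: 0.0
```

View pics/end.png

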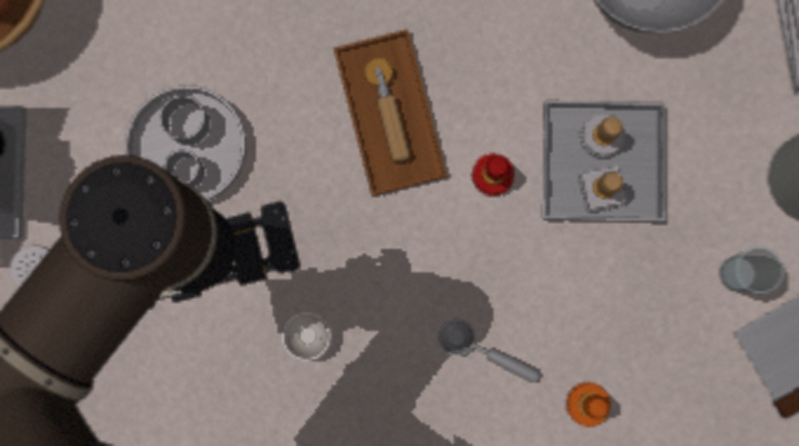

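The top view shows the wheel flat and lengthwise in the long tray (393,115), and the rings (187,120)/(187,170) and stamps (605,133)/(605,188) in theirs. The shaker and glass are where they were, and the gripper is clear.

```bash
python3 -c "
from station import arm
print(arm.job_done())"
```

```text
the job is handed in; nothing more can be done
None
```

The job is handed in, at about 40 s of the 139 s allowed: both rings stand in the round tin, both beech-handled stamps in the square tray, and the pastry wheel lies flat and lengthwise in the long tray, with the shaker and glass left where they were.

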